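# Slide the skillet to the small hot plate and take its temperature

### The job

Slide the skillet off the large cooking plate and centre it on the small cooking plate beside it, keeping its base down on the stove all the way (no lifting or tipping), and let go of it. Then draw the yellow surface thermometer out of its slanted dock and hold it upright with its sprung copper tip pressed lightly on the red dot in the middle of the skillet, the spring part-way in but not bottomed out. Finish while still holding it there, without knocking the other things about.

Things in the scene. Friction and masses are not known exactly. Their poses are not given: they have to be found in the camera images.
- hotplate: white double electric hot plate fixed on the steel counter, 245 mm front to back (x) by 460 mm wide (y), top of the white case 62 mm above the counter; origin under its centre on the counter; front with two black knobs (sticking out 25 mm) faces its -x. The two cooking plates lie side by side along its y axis, 105 mm either side of its centre; which of them is left and which right varies
- plate_large: large dark cast-iron cooking plate, 185 mm across, fixed on the hot plate; origin at the centre of its underside; flat top 10 mm above the origin, 72 mm above the counter. The skillet starts on it
- plate_small: small dark cast-iron cooking plate, 155 mm across, fixed on the hot plate; origin at the centre of its underside; flat top 10 mm above the origin, 72 mm above the counter, level with the large plate, 210 mm centre to centre from it, with a 40 mm gap between the rims over the case, whose top is 10 mm lower
- pan: aluminium skillet (loose, 0.45 to 0.9 kg) with black floor and a black handle; origin at the centre of its flat underside, z up. Base 146 mm across, rim 202 mm across and 42 mm high; straight level handle towards the skillet's -x, 20 mm wide, 16 mm thick, from 117 to 247 mm from the centre, its mid-height 46 mm above the origin. Rests flat on a cooking plate with its origin 72 mm above the counter
- pan_handle (a point): good point to grip on the skillet's handle: on its centre line, 150 mm from the skillet's centre, mid-height; pinch across the handle (along the skillet's y axis) from above
- pan_spot (a point): centre of the red dot, 30 mm across, in the middle of the skillet's floor, 4 mm above the skillet's underside
- dock: grey thermometer dock fixed on the counter, left or right of the hot plate: foot 110 by 70 by 12 mm, slanted sleeve leaning 0.26 rad from vertical (top towards the dock's -x); origin under the foot's centre. Sleeve inside 36 by 24 mm, 34 mm deep, walls 4 mm, rim up to 151 mm above the counter. The thermometer is drawn along its own axis; after 125 mm its tip is clear
- probe: yellow hand-held surface thermometer (loose, 0.15 kg): handle 34 (x) by 22 (y) by 110 mm long (z); origin at the centre of the handle's lower end, z along its axis from tip to handle (up when upright). Below it a thin steel stem (7 mm) and sleeve (13 mm) with the sprung tip, its face 87 mm below the origin when free. It sits in the dock by the lower 34 mm of its handle, 1 mm loose each side
- probe_grip (a point): good point to grip on the thermometer: on its axis, 75 mm above the origin of probe, 35 mm below the top of the handle; pinch across the 22 mm thickness, along the thermometer's y axis; axes as those of probe
- tip_face (a point): centre of the flat copper contact face, 13 mm across, at the lower end of the sprung tip; z along the thermometer's axis
- probe_tip (a joint): how far the sprung tip is pushed in: 0 m free, 0.010 m bottomed out, spring 400 N/m with 0.6 N preload (about 2.6 N at half travel)
- mill: brown wooden pepper mill, 54 mm across, 150 mm tall, stands on the side of the hot plate away from the dock; leave it alone
- tumbler: green glass tumbler, 74 mm across, 95 mm tall, upright on the counter; leave it alone
- jar: glass jar with steel cap, 60 mm across, 100 mm tall, on the counter; leave it alone
Things that resemble listed ones, but are neither listed nor needed, are in the scene too. There is more than one size of the probe; the one meant has the size given above. Of the things that look like the dock, take the one that is nearest to the robot's base at the start.

How it is judged:
On the way, in this order (a step that is already met when the one before it is completed fails the run):
1. the skillet stands centred on the small plate, let go (horizontal distance between pan and plate_small below 0.02 m and linear speed of pan below 0.01 m/s and contact force between each of the arm, the fingers and pan below 0.1 N), for 0.2 s.
2. the thermometer is drawn out of its dock (distance between probe and dock above 0.2 m), for 0.1 s.
At the end, for the whole second after the job is handed in: the gripper holds the thermometer upright (within 8 degrees) and still, clear of its dock, its tip on the red dot (within 15 mm of the centre), the sprung tip pushed in between 1 and 9.2 mm with 0.7 to 6 N; the skillet stands flat on the small plate, centred within 20 mm, not held by the gripper (horizontal distance between pan and plate_small below 0.02 m and height (world z) of pan between 0.067 and 0.077 m and angle between pan's own z axis and vertical below 0.05 rad and horizontal distance between tip_face and pan_spot below 0.015 m and contact force between probe and pan between 0.7 and 6 N and value of joint probe_tip between 0.001 and 0.0092 m and angle between probe's own z axis and vertical below 0.14 rad and contact force between the fingers and probe above 2 N and contact force between the fingers and pan below 0.1 N and contact force between probe and dock below 0.1 N and linear speed of probe below 0.02 m/s); the arm keeps its last pose, push and grip.
It fails at once if the skillet is lifted more than 10 mm off the cooking plates (height (world z) of pan above 0.082 m).
It fails at once if the skillet is tipped by more than 7 degrees (angle between pan's own z axis and vertical above 0.12 rad).
It fails at once if the thermometer is rammed into the skillet with more than 15 N (contact force between probe and pan above 15 N).
It fails at once if the pepper mill, tumbler or jar is shifted more than 25 mm or knocked over (distance of any of mill, tumbler, jar from where it was at the start of the episode above 0.025 m or angle between any of mill, tumbler, jar's own z axis and vertical above 0.4 rad).
It also fails if it takes over 58 s, if anything falls off the work surface, if the arm or the gripper's body presses on something with over 40 N, if the wrist force passes 120 N, or if a joint passes its speed limit or range.

### The arm

A 6-joint arm with a two-finger parallel gripper is mounted at the origin on the work surface. World frame = base frame: x ahead of the robot, y to its left, z up, the work surface at z = 0. Lengths are in m, angles in rad, forces in N, time in s.
With the tool pointing down it reaches from about 0.375 to 0.975 m from the base axis. Payload 3.8 kg.
Tool frame: the origin (TCP) lies at the very end of the fingers, on their centre line; the grasp point (between the pads) lies 19 mm behind it; z points along the fingers, y is the line along which they close (so a half turn about z gives the same grasp; the last joint's range is limited). The gripper opens to 85 mm and grips with 20 to 120 N. Pads are 22 mm wide; open, the fingers measure 114 mm over their backs; the gripper's body (76 mm by 85 mm) begins 54 mm behind the grasp point. The pads swing forward as they close: fully open they stand 13 mm farther back than shut.
Start: joints at [1.103, 0.264, 1.604, -0, 1.274, -0.037], TCP at [0.282, 0.613, 0.231] pointing down, gripper open.
Joint ranges: [-2.63, 2.63], [-0.94, 2.18], [0.31, 2.57], [-1.31, 4.45], [0, 2.66], [-2.55, 2.55]. Speed limits (rad/s): [2.57, 2.57, 3.14, 3.14, 3.14, 3.14].

### API

Orientations are given as a rotation vector (axis times angle).
In Python, from workcell import bot gives the robot as it stands.
- The arm moves only by the shell command python3 -m creep 'ROWS' [FORCE]. ROWS is JSON, a list of rows, each a list of 5 numbers: the shift along the tool's x, y, z in units of 0.05 m (1.0 is 0.05 m), then the turn about the tool's z in units of 0.1 rad (1.0 is 0.1 rad), then the opening, from 0 (shut) to 1 (fully open). In form: [[tx, ty, tz, spin, hand], ...]. A call has 1 to 20 rows; each row shifts and turns the commanded pose from where the row before left it, along the tool's axes as they then stand; what a row does not reach is not made up. A row lasts 1/8 s, in which the tool goes at most 62.5 mm and 10.7 degrees, less where a joint would pass 70% of its speed; a pose out of reach is approached as far as the arm can. A call with a number of a shift or a turn outside -1 to 1 is refused whole. A call with a gripper value outside its range is refused whole. The fingers move at their own pace and stop on an object; FORCE is the grip in N (left out, the last holds). Time passes only in rows, so rows that do not move let the fingers close. It gives the time, the measured TCP pose, the force, the opening and the grip force at its end, in the units of the state.
- bot.read_state(): the state, without advancing time (a new reading comes with each control period).
- bot.read_camera(name): name is "side" or "top"; returns a dict with "pixels" (420x560x3 uint8, red, green, blue), "vfov" (degrees; the focal length in pixels is half the picture's height over the tangent of half this angle, whatever the lens; pixels are square), "cx", "cy" (the principal point, pixels), "world_to_cam" (4x4, takes a point from world to camera coordinates). Camera axes: x right, y down, z forward; pixel columns grow to the right and rows downward; lengths in m; the calibration is good to about 2 mm. A picture is of the moment at which its call begins. There is no depth.
- bot.finish_job(): hands the job in; it is judged then, once.
Trained networks look in a picture, given as the dict that the camera call returned (one of the last four; its "shot" number tells which), for a name from the list of things; names that differ only in an ending like _2 or _b are one class to them, and where a whole thing is asked for, a point or a joint stands for the part that bears it (a point fixed in the world has none). Each returns a list of dicts, best first, with "score" (0 to 1); they miss things now and then, are a little off and sometimes report something else, mostly with a low value. They report only what shows in the picture. A call takes as long as a camera call. They do not tell look-alikes from the thing itself.
- bot.look_for(target, picture): "bbox" ([left, top, right, bottom] in pixels, round what is visible of it).
- bot.regions_of(target, picture): "mask" (420x560 bool, what is visible of it) and "bbox" ([left, top, right, bottom] in pixels, round what is visible of it).
The state is a dict: "time": time; "q": joint angles; "joint_vel": joint speeds; "joint_torque": joint torques, N m; "tool_pos": TCP position; "tcp_rot": TCP orientation; "wrist_force": force on the tool from outside, world axes, zero at the start; "torque": the same for the moment, N m; "width": opening from 0.0 (shut) to 1.0 (fully open); "grip_force": force on a finger pad.
Only numpy, scipy, OpenCV 4.12 (cv2) and the standard library are available. Lean on these libraries where they do the work, as an engineer would, in place of code of your own. Each camera call takes 0.05 s, during which the arm holds its last target. There are 200 camera calls.

## Working session

There is one attempt and no reset: what is moved stays moved. The work goes in short steps, Python scripts to look and compute and a shell command to move; the robot and the scene stay as the last step left them, time stands still between calls to the robot, and variables do not carry over. Pictures are saved under pics/ and viewed, at most 10 in all, crops included, and the job is handed in when it is done.

```bash
ls; mkdir -p pics; cat > h.py <<'E'
import numpy as np, cv2
from workcell import bot
from scipy.spatial.transform import Rotation as R
def cam(n):
    p=bot.read_camera(n); return p
def f(p): return 210/np.tan(np.radians(p['vfov'])/2)
def proj(p,X):
    X=np.atleast_2d(X); T=np.array(p['world_to_cam']); c=X@T[:3,:3].T+T[:3,3]
    return np.c_[f(p)*c[:,0]/c[:,2]+p['cx'], f(p)*c[:,1]/c[:,2]+p['cy']]
def ray(p,uv,z):
    T=np.array(p['world_to_cam']); Rm=T[:3,:3]; o=-Rm.T@T[:3,3]
    d=Rm.T@np.array([(uv[0]-p['cx'])/f(p),(uv[1]-p['cy'])/f(p),1]); return o+d*(z-o[2])/d[2]
def save(p,n,box=None,s=1):
    im=p['pixels'][:,:,::-1]
    if box: l,t,r,b=box; im=im[t:b,l:r]
    cv2.imwrite('pics/'+n,cv2.resize(im,None,fx=s,fy=s,interpolation=cv2.INTER_CUBIC))
E
python3 - <<'E'
from h import *
ps={n:cam(n) for n in('top','side')}
im=np.vstack([ps['top']['pixels'],ps['side']['pixels']])
for n,p in ps.items():
    save(p,n+'0.png',s=1.4)
    T=np.array(p['world_to_cam']); print(n,p['vfov'],p['cx'],p['cy'],-T[:3,:3].T@T[:3,3],T[2,:3], [k for k in p])
    for t in['pan','plate_small','plate_large','dock','probe','mill','tumbler','jar','hotplate','pan_spot']:
        for d in bot.look_for(t,p)[:3]: 
            b=d['bbox'];print(t,round(d['score'],2),np.round(b))
print(bot.read_state())
E
```

```text
pics
top 49.286410906395645 290.06996418178664 201.83770364037943 [0.22488404 0.06592022 1.47800696] [ 0.22994794  0.0021831  -0.97320048] ['pixels', 'vfov', 'cx', 'cy', 'world_to_cam', 'shot']
pan 0.83 [236. 144. 303. 252.]
plate_small 0.96 [311. 160. 362. 211.]
plate_small 0.47 [228.  90. 376. 234.]
plate_large 0.62 [256. 204. 288. 207.]
plate_large 0.28 [239. 143. 302. 251.]
dock 0.8 [123. 180. 152. 214.]
dock 0.71 [173. 192. 198. 224.]
probe 0.64 [171. 256. 214. 265.]
probe 0.46 [164. 200. 182. 213.]
probe 0.18 [172. 192. 200. 228.]
mill 0.63 [428. 204. 460. 228.]
mill 0.59 [189. 146. 210. 176.]
mill 0.55 [309. 161. 361. 211.]
tumbler 0.78 [420. 153. 448. 185.]
jar 0.91 [189. 147. 209. 176.]
hotplate 0.78 [232.  93. 377. 232.]
pan_spot 0.8 [238. 146. 304. 254.]
pan_spot 0.15 [252. 199. 296. 209.]
side 49.4737388458946 275.7662598005558 203.6749303004466 [0.34934962 1.1848771  0.8660367 ] [ 0.14680656 -0.81701337 -0.55761724] ['pixels', 'vfov', 'cx', 'cy', 'world_to_cam', 'shot']
pan 0.67 [210. 191. 328. 235.]
plate_small 0.71 [237. 174. 287. 202.]
plate_large 0.63 [211. 222. 276.
[... 280 characters left out ...]
0.74 [210. 191. 328. 233.]
{'time': 1.1, 'q': array([ 1.10311232e+00,  2.63889389e-01,  1.60399132e+00,  9.81349279e-06,
        1.27368266e+00, -3.69031448e-02]), 'joint_vel': array([-0.00166175,  0.0020872 , -0.0007395 ,  0.00011808, -0.00131207,
       -0.0009114 ]), 'joint_torque': array([-4.37531280e-04, -5.15086699e+01, -3.67727065e+01, -2.70906221e-04,
        1.00257657e-03, -4.23576736e-06]), 'tool_pos': array([0.28187   , 0.61333671, 0.23129157]), 'tcp_rot': array([-6.71453032e-01, -3.06899724e+00, -4.82176578e-05]), 'wrist_force': array([-0.22002594, -0.31482785, -0.26015464]), 'torque': array([-0.0025467 , -0.02135065,  0.08514706]), 'grip_force': 0.0, 'width': 1.001707355872881}
```

View pics/top0.png

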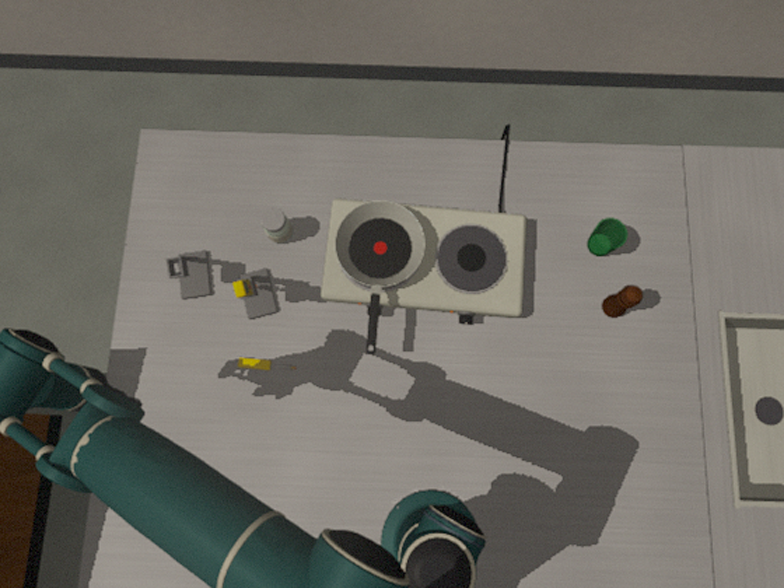

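View pics/side0.png

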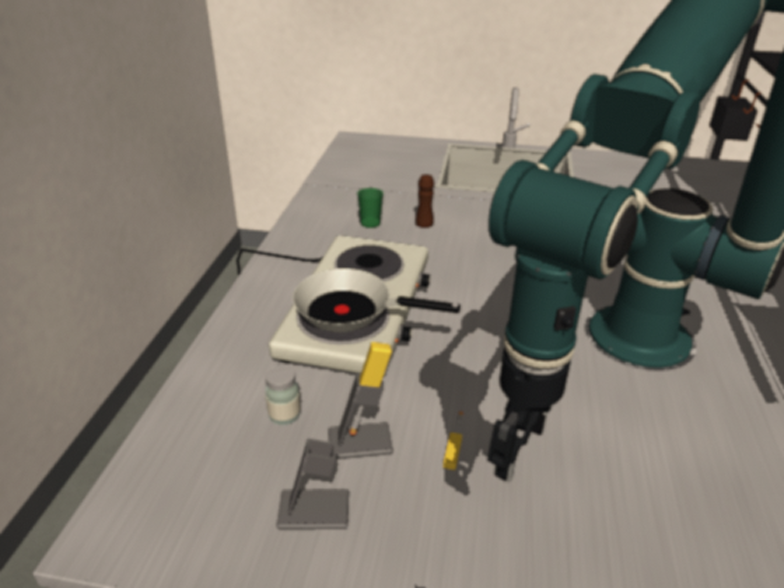

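Top view (pixels of the 1.4× picture): pan on the left plate with dot (380,248), handle pointing to (370,350), small plate (472,258). Two docks: (255,293) holding a yellow thermometer, and (190,275) empty and farther out. A second, shorter yellow probe lies at (255,364). The dock nearest the base is the one at (255,293), and it holds the probe; I'll confirm that in a crop.

```bash
python3 - <<'E'
from h import *
t=cam('top'); s=cam('side')
a=cv2.resize(t['pixels'][175:275,110:210],(400,400),interpolation=cv2.INTER_CUBIC)
b=cv2.resize(s['pixels'][235:385,190:340],(400,400),interpolation=cv2.INTER_CUBIC)
cv2.imwrite('pics/docks.png',np.hstack([a,b])[:,:,::-1])
def red(p):
    h=p['pixels'].astype(int); m=(h[...,0]>110)&(h[...,1]<60)&(h[...,2]<60)
    m[:, :]&=True; n,l,st,c=cv2.connectedComponentsWithStats(m.astype(np.uint8)); 
    i=1+np.argmax(st[1:,4]); return c[i],st[i,4]
for p in(t,s):
    c,n=red(p); print('dot',c,n,ray(p,c,.076))
d=bot.regions_of('plate_small',t)[0]; ys,xs=np.nonzero(d['mask']); print('small',len(xs),ray(t,(xs.mean(),ys.mean()),.072))
for p in(t,s):
  for nm in('pan_handle','dock','probe'):
    for d in bot.regions_of(nm,p)[:3]: 
      ys,xs=np.nonzero(d['mask']); print(nm,round(d['score'],2),np.round(d['bbox']),len(xs),xs.mean(),ys.mean())
# handle dark pixels along: probe top
h=t['pixels'].astype(int).sum(2)
for v in range(205,256,4):
    row=np.nonzero(h[v,255:280]<110)[0]+255; 
    if len(row): u=row.mean(); print(v,len(row),ray(t,(u,v),.126)[:2].round(4))
def yel(p):
    h=cv2.cvtColor(p['pixels'],cv2.COLOR_RGB2HSV); m=(h[...,0]>20)&(h[...,0]<34)&(h[...,1]>150)&(h[...,2]>60)
    n,l,st,c=cv2.connectedComponentsWithStats(m.astype(np.uint8))
    for i in range(1,n):
        if st[i,4]>15:
            q,_=cv2.findContours((l==i).astype(np.uint8),0,1); print('yel',st[i],c[i],cv2.minAreaRect(q[0]))
yel(t);yel(s)
E
```

```text
dot [271.16176471 176.64705882] 68 [0.63669105 0.13185842 0.076     ]
dot [243.65384615 220.48076923] 52 [0.63402031 0.13274861 0.076     ]
small 2060 [ 0.61846649 -0.07834451  0.072     ]
pan_handle 0.71 [240. 144. 307. 251.] 3576 271.03299776286354 178.9513422818792
dock 0.8 [120. 178. 151. 213.] 790 136.92151898734178 194.74936708860758
dock 0.71 [173. 192. 198. 228.] 664 186.21837349397592 209.9277108433735
probe 0.52 [165. 203. 183. 213.] 131 173.42748091603053 205.5648854961832
pan_handle 0.69 [209. 188. 330. 236.] 2796 250.9703147353362 213.67560801144492
dock 0.97 [233. 268. 278. 328.] 1346 257.4390787518574 304.70579494799404
dock 0.93 [200. 315. 248. 379.] 1991 223.94977398292315 352.73631341034655
probe 0.93 [247. 243. 281. 308.] 576 266.44965277777777 263.7204861111111
probe 0.53 [315. 297. 332. 334.] 335 322.99402985074624 319.2358208955224
233 1 [0.4467 0.1319]
yel [166 200  10  12  86] [170.60465116 205.8255814 ] ((170.5660400390625, 205.98114013671875), (11.538286209106445, 7.417469501495361), 74.05460357666016)
yel [170 256  23   8 144] [181.44444444 259.38888889] ((181.27696228027344, 259.2846374511719), (22.20221710205078, 6.449806213378906), 7.125016689300537)
yel [257 245  23  31 462] [267.88744589 260.30519481] ((267.8999938964844, 260.3000183105469), (15.17893123626709, 32.25522994995117), 18.434947967529297)
yel [317 309  13  26 223] [322.87443946 321.87892377] ((322.8658447265625, 321.79266357421875), (8.870065689086914, 25.492706298828125), 12.094757080078125)
```

View pics/docks.png

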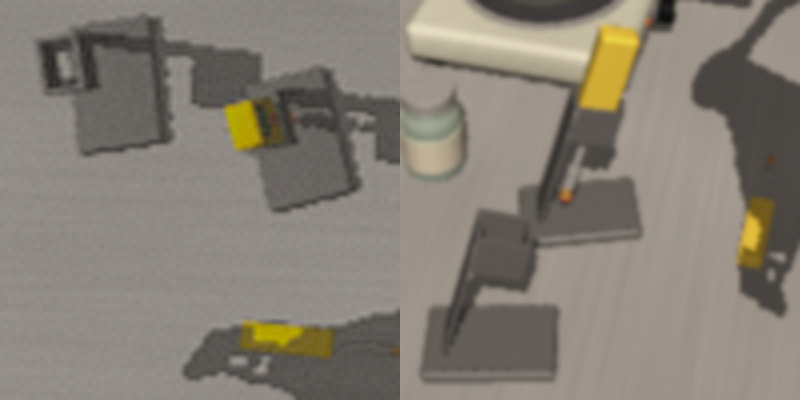

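The dock at crop-left (300,150) and side (580,200) is the nearer one and holds the upright yellow thermometer. The empty dock at (115,90) is the farther look-alike, and the loose yellow thing at (285,340) is the shorter probe lying on the counter. Next I'll fit the pan handle's direction and the probe's pose.

```bash
cat > fit.py <<'E'
from h import *
from scipy.optimize import differential_evolution as DE, minimize_scalar
def hull(p,P,S=6,off=(0,0),shape=(420,560)):
    q=(proj(p,P)-off+.5)*S; m=np.zeros((shape[0]*S,shape[1]*S),np.uint8)
    cv2.fillConvexPoly(m,cv2.convexHull(q.astype(np.int32)),1); return cv2.resize(m.astype(np.float32),(shape[1],shape[0]),interpolation=cv2.INTER_AREA)
def box(x0,x1,y0,y1,z0,z1): return np.array([[a,b,c] for a in(x0,x1) for b in(y0,y1) for c in(z0,z1)])
E
cat > m2.py <<'E'
from fit import *
t=cam('top'); s=cam('side')
C=np.array([.6354,.1323,.072])
g=[(p,p['pixels'].astype(float).sum(2)) for p in(t,s)]
def hc(a,verbose=0):
    Rz=R.from_euler('z',a).as_matrix(); c=0
    for p,im in g[:1]:
        A=hull(p,box(-.24,-.125,-.010,.010,.04,.054)@Rz.T+C); c+=(A*im).sum()/A.sum()
    return c
aa=np.linspace(-.5,.5,101); v=[hc(a) for a in aa]; a=aa[np.argmin(v)]; print('pan yaw',a,min(v),v[max(0,np.argmin(v)-4):np.argmin(v)+5])
print('grip',C[:2]-.15*np.array([np.cos(a),np.sin(a)]))
M=[]
for p,b in((t,(160,195,190,218)),(s,(235,238,290,290))):
    h=cv2.cvtColor(p['pixels'],cv2.COLOR_RGB2HSV).astype(int); m=(h[...,0]>14)&(h[...,0]<36)&(h[...,1]>110)&(h[...,2]>35)
    k=np.zeros_like(m); k[b[1]:b[3],b[0]:b[2]]=1; M.append((p,b,(m&k)[b[1]:b[3],b[0]:b[2]].astype(float))); print(m[k].sum())
def pose(w):
    x,y,a,z,t_=w; Rm=R.from_euler('z',a)*R.from_euler('y',-t_); return Rm.as_matrix(),np.array([x,y,z])
def cost(w):
    Rm,o=pose(w); c=0
    for p,b,m in M:
        A=hull(p,box(-.017,.017,-.011,.011,.034,.110)@Rm.T+o,4,b[:2],m.shape); c-=np.minimum(A,m).sum()/np.maximum(A,m).sum()
    return c
r0=DE(lambda w:cost([*w,.1125,.26]),[(.4,.7),(.25,.5),(-np.pi,np.pi)],seed=1,popsize=25,maxiter=80); print('fixed',r0.x,r0.fun)
r=DE(lambda w:cost(w),[(.4,.7),(.25,.5),(-np.pi,np.pi),(.09,.135),(.2,.32)],seed=1,maxiter=80); print('free',r.x,r.fun)
Rm,o=pose([*r0.x,.1125,.26]); print('grip pt',o+Rm[:,2]*.075,'axis',Rm[:,2],'y',Rm[:,1])
E
python3 m2.py
```

```text
pan yaw -0.03999999999999998 172.4345547112024 [np.float64(232.28625069644335), np.float64(216.56181939785344), np.float64(200.59712641937503), np.float64(183.51659254720562), np.float64(172.4345547112024), np.float64(172.4750370492957), np.float64(183.36125542814693), np.float64(199.60948112637595), np.float64(217.25687884212087)]
grip [0.48551998 0.1382984 ]
122
518
fixed [0.52546172 0.41584882 0.37742199] -1.560435830439678
free [0.52478071 0.41425057 0.33927234 0.10909684 0.25531552] -1.6117113565882064
grip pt [0.50753772 0.40874327 0.18497925] axis [-0.23898665 -0.09474064  0.96638998] y [-0.36852513  0.92961779  0.        ]
```

```bash
cat > plan.py <<'E'
from h import *
import sys
# usage: plan x y z yawY(deg of tool y, world) : spin units then shift units in turned frame
x,y,z,a=map(float,sys.argv[1:5]); s=bot.read_state(); Rm=R.from_rotvec(s['tcp_rot']).as_matrix()
cur=np.arctan2(Rm[1,1],Rm[0,1]); d=(np.radians(a)-cur+np.pi/2)%np.pi-np.pi/2
Rn=R.from_euler('z',d).as_matrix()@Rm
print('pos',s['tool_pos'].round(4),'yaw',np.degrees(cur).round(1),'q6',s['q'][5].round(2),'spin',(-d/.1).round(2),'shift',((np.array([x,y,z])-s['tool_pos'])@Rn/.05).round(3),'t',round(s['time'],1))
E
python3 plan.py .4855 .138 .150 88
python3 - <<'E'
from h import *
t=cam('top')
P=[ray(t,(110+u/4,175+v/4),.012) for u,v in((275,210),(357,190),(330,70))]
print(P, 'edges',np.linalg.norm(P[0]-P[1]),np.linalg.norm(P[2]-P[1]),'yaw',np.arctan2(*(P[2]-P[1])[[1,0]]),np.arctan2(*(P[1]-P[0])[[1,0]]))
E
```

```text
pos [0.2819 0.6133 0.2313] yaw 65.3 q6 -0.04 spin -3.96 shift [-4.402 -9.359  1.626] t 1.6
[array([0.47420212, 0.42747011, 0.012     ]), array([0.49277375, 0.36233585, 0.012     ]), array([0.59261268, 0.39229601, 0.012     ])] edges 0.06773018098941132 0.1042373429776684 yaw 0.2915347003000252 -1.2930383441047117
```

```bash
python3 -m creep '[[0,0,0,-0.99,1],[0,0,0,-0.99,1],[0,0,0,-0.99,1],[0,0,0,-0.99,1],[-0.44,-0.936,0,0,1],[-0.44,-0.936,0,0,1],[-0.44,-0.936,0,0,1],[-0.44,-0.936,0,0,1],[-0.44,-0.936,0,0,1],[-0.44,-0.936,0,0,1],[-0.44,-0.936,0,0,1],[-0.44,-0.936,0,0,1],[-0.44,-0.936,0,0,1],[-0.44,-0.936,0,0,1],[0,0,0.8,0,1],[0,0,0.82,0,1],[0,0,0,0,1],[0,0,0,0,1]]' 40; python3 plan.py .4855 .138 .0985 88
python3 - <<'E'
from h import *
t=cam('top');s=cam('side')
a=cv2.resize(t['pixels'][130:270,220:370],(400,373));b=cv2.resize(s['pixels'][140:280,180:330],(400,373))
cv2.imwrite('pics/pre.png',np.hstack([a,b])[:,:,::-1])
E
```

```text
time: 3.95
tool_pos: [0.4863, 0.1383, 0.1516]
tcp_rot: [0.054, 3.14, 0.001]
wrist_force: [-0.1, 0.3, -0.1]
width: 0.998
grip_force: 0.0
pos [0.4863 0.1383 0.1516] yaw 88.0 q6 -1.31 spin 0.0 shift [ 0.016 -0.006  1.062] t 4.0
```

View pics/pre.png

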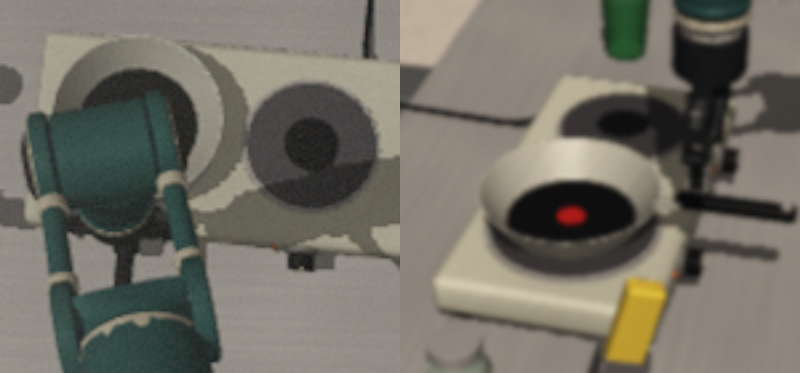

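The gripper hangs over the handle near the rim (side view fingers at about (700,160), handle at (740,205)), so I'll lower and pinch.

```bash
python3 -m creep '[[0,0,0.4,0,1],[0,0,0.4,0,1],[0,0,0.24,0,1],[0,0,0,0,0],[0,0,0,0,0],[0,0,0,0,0],[0,0,0,0,0],[0,0,0,0,0],[0,0,0,0,0],[0,0,0,0,0]]' 40
python3 - <<'E'
from h import *
t=cam('top');s=cam('side')
h=s['pixels'].astype(int); m=(h[...,0]>110)&(h[...,1]<60)&(h[...,2]<60); ys,xs=np.nonzero(m); k=(xs<330)&(ys>180);print(ray(s,(xs[k].mean(),ys[k].mean()),.076),k.sum())
E
python3 plan.py .4855 .138 .0985 88
```

```text
time: 5.3
tool_pos: [0.4859, 0.138, 0.099]
tcp_rot: [0.055, 3.14, 0.0]
wrist_force: [-2.1, -0.5, 5.6]
width: 0.231
grip_force: 44.3
[0.63359938 0.1327646  0.076     ] 48
pos [0.4859 0.138  0.099 ] yaw 88.0 q6 -1.31 spin -0.0 shift [0.008 0.    0.01 ] t 5.4
```

```bash
python3 -m creep '[[0,0,-0.01,0,0],[0.0114,-0.264,0,0,0],[0.0114,-0.264,0,0,0],[0.0114,-0.264,0,0,0],[0.0114,-0.264,0,0,0],[0.0114,-0.264,0,0,0],[0.0114,-0.264,0,0,0],[0.0114,-0.264,0,0,0],[0.0114,-0.264,0,0,0]]' 40; python3 -m creep '[[0.0114,-0.264,0,0,0],[0.0114,-0.264,0,0,0],[0.0114,-0.264,0,0,0],[0.0114,-0.264,0,0,0],[0.0114,-0.264,0,0,0],[0.0114,-0.264,0,0,0],[0.0114,-0.264,0,0,0],[0.0114,-0.264,0,0,0],[0,0,0,0,0],[0,0,0,0,0]]' 40
python3 - <<'E'
from h import *
t=cam('top');s=cam('side')
for p in(t,s):
  h=p['pixels'].astype(int); m=(h[...,0]>110)&(h[...,1]<60)&(h[...,2]<60);n,l,st,c=cv2.connectedComponentsWithStats(m.astype(np.uint8))
  for i in range(1,n):
    if st[i,4]>12: print(st[i],ray(p,c[i],.076))
a=cv2.resize(t['pixels'][130:270,220:370],(400,373));b=cv2.resize(s['pixels'][140:280,180:330],(400,373))
cv2.imwrite('pics/slid.png',np.hstack([a,b])[:,:,::-1])
E
```

```text
time: 6.52
tool_pos: [0.4776, 0.0333, 0.0989]
tcp_rot: [0.052, 3.14, 0.003]
wrist_force: [0.5, 4.9, 3.4]
width: 0.225
grip_force: 44.0
time: 7.78
tool_pos: [0.4694, -0.0731, 0.0991]
tcp_rot: [0.055, 3.14, -0.001]
wrist_force: [0.2, -0.2, 4.4]
width: 0.227
grip_force: 44.1
[260 183   8   4  29] [ 0.61762855 -0.07734813  0.076     ]
```

View pics/slid.png

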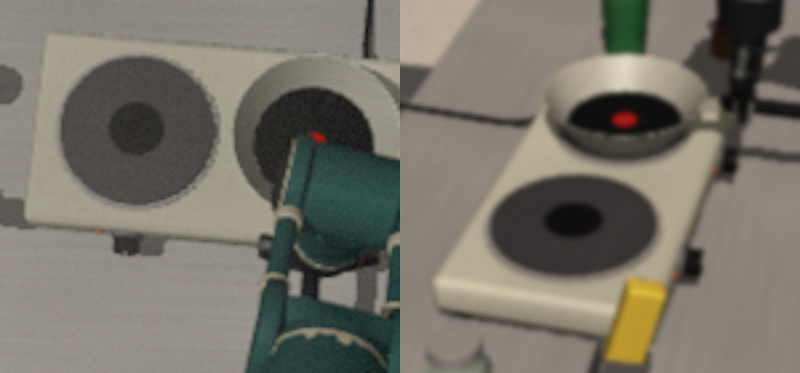

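The pan sits on the small plate, with the dot (side view) at (625,120), about 1 mm from the plate's measured centre. I'll let go, rise and return towards the dock.

```bash
python3 -m creep '[[0,0,0,0,0.6],[0,0,0,0,0.8],[0,0,0,0,0.8],[0,0,0,0,0.8],[0,0,-0.4,0,0.8],[0,0,-0.9,0,0.8],[0,0,-0.9,0,0.8],[0,0,-0.9,0,0.8],[0,0,-0.9,-0.8,0.8],[0,0.9,0,-0.8,0.8],[0,0.9,0,-0.8,0.8],[0,0.9,0,-0.8,0.8]]' 40
cat > m3.py <<'E'
import re
src=open('m2.py').read(); i=src.index('M=[]'); j=src.index('r0=DE')
exec('from fit import *\nt=cam("top"); s=cam("side")\n'+src[i:j])
for ya in(.285,None):
    r=DE(lambda w:cost([w[0],w[1],ya if ya else w[4],w[2],w[3]]),[(.45,.6),(.35,.47),(.09,.135),(.2,.32)]+([] if ya else [(0,.6)]),seed=1,maxiter=60)
    w=r.x; Rm,o=pose([w[0],w[1],ya if ya else w[4],w[2],w[3]]); print(w.round(4),r.fun,'grip',(o+Rm[:,2]*.075).round(4),'ax',Rm[:,2].round(3))
for p in(t,s):
  h=p['pixels'].astype(int); m=(h[...,0]>110)&(h[...,1]<60)&(h[...,2]<60);n,l,st,c=cv2.connectedComponentsWithStats(m.astype(np.uint8))
  for i in range(1,n):
    if st[i,4]>12: print('dot',st[i],ray(p,c[i],.076))
h=t['pixels'].astype(int)
for nm in('plate_large','plate_small'):
  for d in bot.regions_of(nm,t)[:1]:
    ys,xs=np.nonzero(d['mask']); print(nm,d['score'],len(xs),ray(t,(xs.mean(),ys.mean()),.072))
E
python3 m3.py; python3 plan.py .507 .41 .25 106.3
```

```text
time: 9.38
tool_pos: [0.452, 0.062, 0.2989]
tcp_rot: [-0.449, 3.109, 0.0]
wrist_force: [0.9, -0.3, 0.3]
width: 0.798
grip_force: 0.0
121
524
[0.5256 0.4139 0.109  0.2593] -1.6185421946446434 grip [0.5072 0.4085 0.1815] ax [-0.246 -0.072  0.967]
[0.5241 0.4143 0.1084 0.2394 0.3564] -1.6230428678537105 grip [0.5074 0.4081 0.1812] ax [-0.222 -0.083  0.971]
dot [333 180  10   9  69] [ 0.61971406 -0.07926035  0.076     ]
dot [260 183   8   4  29] [ 0.61762855 -0.07734813  0.076     ]
plate_large 0.68 1159 [0.65681899 0.1660468  0.072     ]
pos [0.452  0.0613 0.2987] yaw 106.4 q6 -1.78 spin 0.02 shift [-3.014  6.384  0.971] t 9.6
```

```bash
python3 -m creep '[[-0.43,0.9,0,0,0.8],[-0.43,0.9,0,0,0.8],[-0.43,0.9,0,0,0.8],[-0.43,0.9,0,0,0.8],[-0.43,0.9,0,0,0.8],[-0.43,0.9,0,0,0.8],[-0.43,0.9,0,0,0.8],[0,0,0.4,0,0.8],[0,0,0.4,0,0.8],[0,0,0,0,0.8]]' 40; python3 plan.py .5072 .4083 .164 106.4;python3 - <<'E'
from h import *
s=cam('side');t=cam('top')
a=cv2.resize(t['pixels'][140:240,140:240],(400,400));b=cv2.resize(s['pixels'][200:330,205:335],(400,400))
cv2.imwrite('pics/preprobe.png',np.hstack([a,b])[:,:,::-1])
E
```

```text
time: 10.82
tool_pos: [0.5069, 0.4026, 0.2551]
tcp_rot: [0.443, -3.105, 0.005]
wrist_force: [-0.5, 0.1, -0.9]
width: 0.798
grip_force: 0.0
pos [0.5069 0.4026 0.2551] yaw 106.2 q6 -1.22 spin -0.03 shift [-0.049  0.111  1.821] t 10.8
```

View pics/preprobe.png

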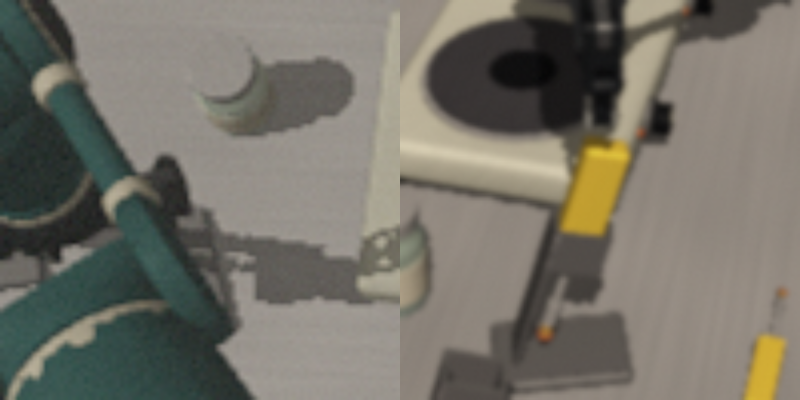

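The fingers stand over the handle top (600,145 in the side half), and the jar is clear. Now lower and pinch.

```bash
python3 -m creep '[[-0.05,0.11,0.4,0,0.8],[0,0,0.5,0,0.8],[0,0,0.5,0,0.8],[0,0,0.42,0,0.8],[0,0,0,0,0],[0,0,0,0,0],[0,0,0,0,0],[0,0,0,0,0],[0,0,0,0,0],[0,0,0,0,0]]' 40; python3 plan.py .5072 .4083 .164 106.4
```

```text
time: 12.18
tool_pos: [0.5097, 0.4115, 0.1692]
tcp_rot: [-0.446, 3.107, 0.0]
wrist_force: [0.7, -3.0, 6.0]
width: 0.253
grip_force: 40.8
pos [0.5097 0.4115 0.1692] yaw 106.3 q6 -1.21 spin -0.01 shift [ 0.067 -0.047  0.104] t 12.2
```

```bash
python3 -m creep '[[0.073,0,-0.274,0,0],[0.073,0,-0.274,0,0],[0.073,0,-0.274,0,0],[0.073,0,-0.274,0,0],[0.073,0,-0.274,0,0],[0.073,0,-0.274,0,0],[0,0,0,0,0],[0,0,0,0,0]]' 40; cat > m4.py <<'E'
from fit import *
import sys
# probe pose from yellow: full handle box; tilt in tool xz plane; fingers occlude -> use visible lower part of masks + tool pose
t=cam('top'); s=cam('side'); st=bot.read_state(); Rt=R.from_rotvec(st['tcp_rot']).as_matrix(); g=st['tool_pos']+Rt[:,2]*-.019
h=cv2.cvtColor(s['pixels'],cv2.COLOR_RGB2HSV).astype(int); m=(h[...,0]>14)&(h[...,0]<36)&(h[...,1]>110)&(h[...,2]>35)
u=proj(s,g)[0].astype(int); n,l,sa,c=cv2.connectedComponentsWithStats(m.astype(np.uint8))
print('g',g.round(4),'px',u,[(list(sa[i]),c[i].round(1)) for i in range(1,n) if sa[i,4]>20])
b=[u[0]-60,u[1]-70,u[0]+60,min(420,u[1]+130)]
a=cv2.resize(s['pixels'][b[1]:b[3],b[0]:b[2]],None,fx=3,fy=3,interpolation=cv2.INTER_CUBIC); cv2.imwrite('pics/'+sys.argv[1],a[:,:,::-1]); print('crop',b)
E
python3 m4.py drawn.png
```

```text
time: 13.18
tool_pos: [0.4876, 0.4052, 0.2497]
tcp_rot: [0.446, -3.109, 0.0]
wrist_force: [0.2, 0.3, -1.8]
width: 0.253
grip_force: 39.8
g [0.4875 0.405  0.268 ] px [276 228] [([np.int32(264), np.int32(217), np.int32(28), np.int32(44), np.int32(507)], array([276. , 242.1])), ([np.int32(316), np.int32(309), np.int32(14), np.int32(27), np.int32(256)], array([322.8, 321.8]))]
crop [np.int64(216), np.int64(158), np.int64(336), np.int64(358)]
```

View pics/drawn.png

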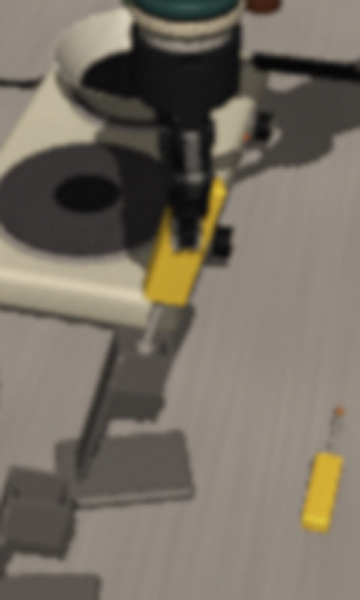

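```bash
python3 -m creep '[[0,0,0,0,0],[-0.1,0,0,0,0],[-0.1,0,0,0,0],[-0.1,0,0,0,0],[-0.1,0,0,0,0],[-0.1,0,0,0,0],[-0.1,0,0,0,0],[-0.1,0,0,0,0],[-0.1,0,0,0,0],[0,0,0,0,0]]' 20
cat > tilt.py <<'E'
from fit import *
s=cam('side'); t=cam('top'); st=bot.read_state(); Rt=R.from_rotvec(st['tcp_rot']).as_matrix(); g=st['tool_pos']-Rt[:,2]*.019
sg=np.sign(Rt[0,0]*-1)  # probe x = -tool x if tool x points to -world x
X=-sg*0+(-1 if Rt[0,0]<0 else 1)
B0=np.c_[X*Rt[:,0],-X*Rt[:,1]*0+np.cross([0,0,1],X*Rt[:,0]),[0,0,1]]
W=[]
for p in(s,t):
    h=cv2.cvtColor(p['pixels'],cv2.COLOR_RGB2HSV).astype(int); m=((h[...,0]>14)&(h[...,0]<36)&(h[...,1]>110)&(h[...,2]>35)).astype(np.uint8)
    u=proj(p,g)[0].astype(int); k=np.zeros_like(m); k[max(0,u[1]-45):u[1]+50,max(0,u[0]-40):u[0]+40]=1; m*=k
    n,l,sa,c=cv2.connectedComponentsWithStats(m); m=(np.isin(l,[i for i in range(1,n) if sa[i,4]>15])).astype(np.uint8)
    if m.sum()<100: continue
    ys,xs=np.nonzero(m); H=np.zeros_like(m); cv2.fillConvexPoly(H,cv2.convexHull(np.c_[xs,ys].astype(np.int32)),1); W.append((p,H.astype(float)))
    break
def P(w): Rm=B0@R.from_euler('y',-w[0]).as_matrix(); return Rm,g-Rm@np.array([w[2],w[3],.075+w[1]])
def cost(w):
    Rm,o=P(w);c=0
    for p,H in W:
        A=hull(p,box(-.017,.017,-.011,.011,0,.110)@Rm.T+o,3); c-=np.minimum(A,H).sum()/np.maximum(A,H).sum()
    return c
r=DE(cost,[(-.4,.5),(-.02,.02),(-.006,.006),(-.003,.003)],seed=1,maxiter=25,popsize=10); Rm,o=P(r.x)
print('tilt',r.x[0].round(3),'along/x/y',r.x[1:].round(4),'iou',round(-r.fun,3),'origin',o.round(4),'tip',(o-Rm[:,2]*.087).round(4),'tool',st['tool_pos'].round(4),'F',st['wrist_force'].round(1),'t',round(st['time'],2))
E
python3 tilt.py
```

```text
time: 14.52
tool_pos: [0.5267, 0.4168, 0.2499]
tcp_rot: [-0.446, 3.109, 0.0]
wrist_force: [-2.2, -0.7, -1.9]
width: 0.254
grip_force: 40.4
tilt 0.065 along/x/y [ 0.0007  0.0059 -0.0027] iou 0.747 origin [0.5248 0.419  0.193 ] tip [0.5302 0.4206 0.1061] tool [0.5266 0.4167 0.2499] F [-2.7 -0.7 -2. ] t 14.62
```

```bash
python3 -m creep '[[-0.1,0,0,0,0],[-0.1,0,0,0,0],[0,0,0,0,0]]' 20; python3 tilt.py; python3 m4.py piv.png
```

```text
time: 15.0
tool_pos: [0.5363, 0.4195, 0.25]
tcp_rot: [-0.446, 3.109, 0.0]
wrist_force: [-2.7, -0.9, -1.3]
width: 0.25
grip_force: 40.6
tilt -0.032 along/x/y [ 0.0052  0.0059 -0.0002] iou 0.677 origin [0.5279 0.4172 0.189 ] tip [0.5253 0.4164 0.1021] tool [0.5362 0.4195 0.25  ] F [-1.9 -0.3 -0.4] t 15.1
g [0.536  0.4194 0.269 ] px [253 229] [([np.int32(249), np.int32(215), np.int32(18), np.int32(46), np.int32(465)], array([259.1, 242.8])), ([np.int32(316), np.int32(309), np.int32(14), np.int32(27), np.int32(256)], array([322.8, 321.8]))]
crop [np.int64(193), np.int64(159), np.int64(313), np.int64(359)]
```

View pics/piv.png

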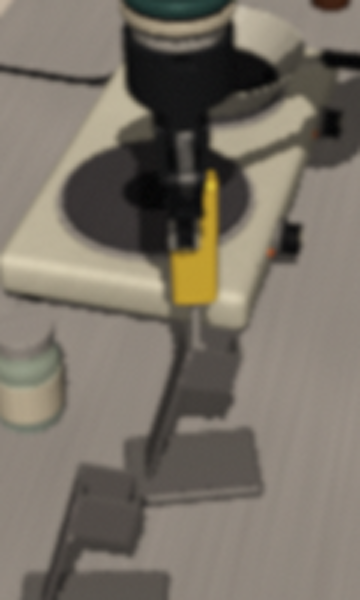

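```bash
python3 - <<'E'
s=open('tilt.py').read()
s=s.replace("ys,xs=np.nonzero(m); H=np.zeros_like(m); cv2.fillConvexPoly(H,cv2.convexHull(np.c_[xs,ys].astype(np.int32)),1); W.append((p,H.astype(float)))",
"V=1-hull(p,box(-.014,.014,-.03,.03,-.1,.002)@Rt.T+st['tool_pos'],3); V=np.where(m>0,1,V); W.append((p,m.astype(float),V))")
s=s.replace("for p,H in W","for p,H,V in W").replace("np.minimum(A,H).sum()/np.maximum(A,H).sum()","(V*np.minimum(A,H)).sum()/(V*np.maximum(A,H)).sum()")
s=s.replace("(-.006,.006),(-.003,.003)","(-.004,.013),(-.0005,.0005)").replace("maxiter=25","maxiter=40")
open('tilt.py','w').write(s)
E
python3 tilt.py
```

```text
tilt 0.006 along/x/y [0.0022 0.0083 0.0003] iou 0.957 origin [0.5286 0.417  0.1918] tip [0.5291 0.4172 0.1048] tool [0.536  0.4195 0.25  ] F [-2.9 -0.2 -0.2] t 15.3
```

```bash
python3 -m creep '[[0.04,0,0,0,0],[0,0,-0.3,0,0],[0,0,-0.5,0,0],[0,0,-0.5,0,0],[0,0,-0.4,0,0],[0,0,-0.3,0,0],[0,0,0,0,0],[0,0,0,0,0]]' 40; python3 tilt.py; python3 plan.py .6287 -.0761 .345 106.3
```

```text
time: 16.3
tool_pos: [0.5336, 0.4186, 0.3489]
tcp_rot: [0.446, -3.108, 0.001]
wrist_force: [-0.0, -0.7, -2.2]
width: 0.251
grip_force: 40.5
tilt 0.019 along/x/y [0.0031 0.0085 0.0001] iou 0.947 origin [0.5267 0.4164 0.289 ] tip [0.5283 0.4169 0.202 ] tool [0.5334 0.4184 0.3483] F [ 0.6  0.4 -1.9] t 16.4
pos [0.5334 0.4184 0.3483] yaw 106.3 q6 -1.23 spin 0.01 shift [  0.946 -10.028   0.077] t 16.4
```

```bash
python3 -m creep '[[0.03,-0.3,0,0,0],[0.08,-0.75,0,0,0],[0.08,-0.75,0,0,0],[0.08,-0.75,0,0,0],[0.08,-0.75,0,0,0],[0.08,-0.75,0,0,0],[0.08,-0.75,0,0,0],[0.08,-0.75,0,0,0],[0.08,-0.75,0,0,0],[0.08,-0.75,0,0,0],[0.08,-0.75,0,0,0],[0.08,-0.75,0,0,0],[0.08,-0.75,0,0,0],[0.05,-0.5,0,0,0],[0,-0.22,0,0,0],[0,0,0,0,0],[0,0,0,0,0]]' 40; python3 tilt.py; python3 plan.py .624 -.0768 .235 106.3
```

```text
time: 18.52
tool_pos: [0.6247, -0.0758, 0.3499]
tcp_rot: [0.447, -3.109, -0.001]
wrist_force: [-0.2, 0.1, -1.0]
width: 0.252
grip_force: 40.5
tilt 0.006 along/x/y [0.0025 0.0089 0.0004] iou 0.94 origin [ 0.6168 -0.0783  0.2914] tip [ 0.6173 -0.0782  0.2044] tool [ 0.6248 -0.0756  0.35  ] F [-0.7  0.1 -1.4] t 18.62
pos [ 0.6248 -0.0756  0.35  ] yaw 106.4 q6 -2.02 spin 0.02 shift [ 0.022 -0.02   2.301] t 18.6
```

```bash
python3 -m creep '[[-0.02,-0.02,0.3,0,0],[0,0,0.4,0,0],[0,0,0.4,0,0],[0,0,0.4,0,0],[0,0,0.4,0,0],[0,0,0.2,0,0],[0,0,0.2,0,0],[0,0,0,0,0],[0,0,0,0,0]]' 40; python3 tilt.py; python3 m4.py near.png
```

```text
time: 19.75
tool_pos: [0.6267, -0.0774, 0.2358]
tcp_rot: [-0.446, 3.108, -0.001]
wrist_force: [0.1, -0.5, -1.8]
width: 0.254
grip_force: 40.5
tilt -0.011 along/x/y [ 0.0042  0.0076 -0.0002] iou 0.888 origin [ 0.6185 -0.0795  0.176 ] tip [ 0.6175 -0.0798  0.089 ] tool [ 0.6267 -0.0774  0.2361] F [ 0.4  0.5 -1.9] t 19.85
g [ 0.6266 -0.0773  0.2548] px [260 134] [([np.int32(257), np.int32(124), np.int32(13), np.int32(36), np.int32(286)], array([264.1, 145.9])), ([np.int32(316), np.int32(309), np.int32(14), np.int32(27), np.int32(257)], array([322.8, 321.8]))]
crop [np.int64(200), np.int64(64), np.int64(320), np.int64(264)]
```

View pics/near.png

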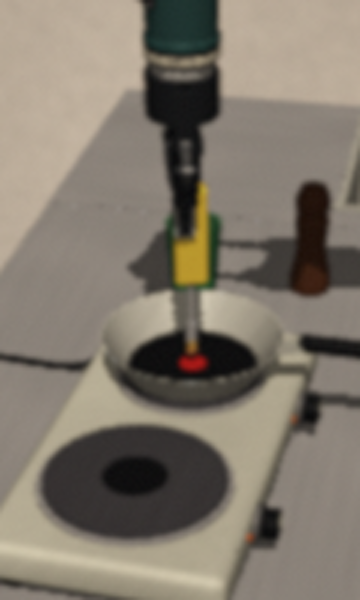

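The tip hangs just above the red dot (190,350 vs 193,363) and the handle is upright. Now to press down gently in small steps.

```bash
for i in 1; do python3 -m creep '[[0,0,0.08,0,0],[0,0,0.08,0,0],[0,0,0,0,0],[0,0,0,0,0]]' 40; done | grep -E 'tool_pos|wrist'; python3 -m creep '[[0,0,0.04,0,0],[0,0,0.04,0,0],[0,0,0,0,0],[0,0,0,0,0]]' 40| grep -E 'tool_pos|wrist'; python3 -m creep '[[0,0,0.03,0,0],[0,0,0,0,0],[0,0,0,0,0]]' 40| grep -E 'tool_pos|wrist'
python3 - <<'E'
from h import *
F=[]
for i in range(12): cam('side'); F.append(bot.read_state()['wrist_force'])
print(np.mean(F,0),np.std(F,0),bot.read_state()['tool_pos'])
E
```

```text
tool_pos: [0.6261, -0.0772, 0.2268]
wrist_force: [0.2, 0.0, -1.1]
tool_pos: [0.6262, -0.0773, 0.223]
wrist_force: [0.1, -0.0, -2.3]
tool_pos: [0.6262, -0.0773, 0.2215]
wrist_force: [0.1, 1.3, -2.0]
[ 0.12811806  0.10755087 -1.43093483] [0.52152895 0.46797113 0.25394417] [ 0.62618711 -0.07727108  0.22148653]
```

```bash
cat > F.py <<'E'
from h import *
F=[]
for i in range(8): cam('side'); F.append(bot.read_state()['wrist_force'])
print(np.mean(F,0).round(2),bot.read_state()['tool_pos'].round(4),bot.read_state()['time'])
E
python3 -m creep '[[0,0,0.04,0,0],[0,0,0,0,0],[0,0,0,0,0]]' 40 >/dev/null; python3 F.py;  python3 -m creep '[[0,0,0.04,0,0],[0,0,0,0,0],[0,0,0,0,0]]' 40 >/dev/null; python3 F.py
```

```text
[0.05 0.05 0.21] [ 0.6262 -0.0773  0.2195] 22.7
[-0.04  0.06  0.89] [ 0.6262 -0.0773  0.2175] 23.475
```

```bash
python3 tilt.py; python3 - <<'E'
from h import *
s=cam('side');h=s['pixels'].astype(int); m=(h[...,0]>110)&(h[...,1]<60)&(h[...,2]<60);n,l,st,c=cv2.connectedComponentsWithStats(m.astype(np.uint8))
print([(st[i],c[i],ray(s,c[i],.076)) for i in range(1,n) if st[i,4]>8])
b=[230,120,300,200]; save(s,'final.png',b and (230,120,300,200),6)
E
```

```text
tilt 0.015 along/x/y [0.0035 0.0091 0.0002] iou 0.918 origin [ 0.6186 -0.0798  0.1579] tip [ 0.6199 -0.0794  0.0709] tool [ 0.6262 -0.0773  0.2175] F [0.2 0.1 0.1] t 23.57
[(array([260, 183,   8,   4,  22], dtype=int32), array([263.59090909, 184.77272727]), array([ 0.61730728, -0.07531609,  0.076     ]))]
```

View pics/final.png

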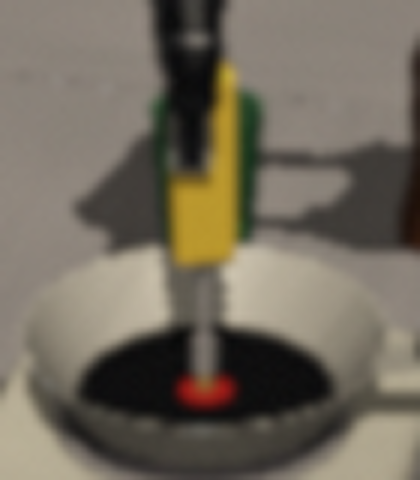

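The tip stands on the red dot (205,388) with the handle upright. The free-tip estimate lies about 5 mm below the floor, which matches the force of about 2.3 N.

```bash
python3 -c "from workcell import bot; print(bot.finish_job())"
```

```text
the job is handed in; nothing more can be done
None
```

The job is handed in: the skillet is on the small plate, about 2 mm off centre, and released; the thermometer is held upright with its tip on the red dot at about 2.3 N, spring roughly 4 mm in (no verdict was returned).

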